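# Carry the open tray of clamp screws onto the shaker

### The arm

A 6-joint arm with a two-finger parallel gripper is mounted at the origin on the work surface. World frame = base frame: x ahead of the robot, y to its left, z up, the work surface at z = 0. Lengths are in m, angles in degrees, forces in N, time in s.
With the tool pointing down it reaches from about 0.25 to 0.725 m from the base axis. Payload 9.7 kg.
Tool frame: the origin (TCP) lies at the very end of the fingers, on their centre line; the grasp point (between the pads) lies 19 mm behind it; z points along the fingers, y is the line along which they close (so a half turn about z gives the same grasp; the last joint's range is limited). The gripper opens to 85 mm and grips with 20 to 120 N. Pads are 22 mm wide; open, the fingers measure 114 mm over their backs; the gripper's body (76 mm by 85 mm) begins 54 mm behind the grasp point. The pads swing forward as they close: fully open they stand 13 mm farther back than shut.
Start: joints at [-71.333, 4.979, 10.078, 95.1, 0, 90], TCP at [0.176, -0.521, 0.231] pointing down, gripper open.
Joint ranges: [-179.16, 179.16], [-48.56, 103.87], [-65.8, 70.77], [-126.05, 130.52], [-82.76, 87.17], [-180, 180]. Speed limits (degrees/s): [127.2, 127.2, 147.25, 180, 180, 180].

### API

Orientations are given as [roll, pitch, yaw] about the fixed x, y, z axes, in that order (R = Rz(yaw) Ry(pitch) Rx(roll)).
In Python, from workcell import telemetry, optics, workorder gives the robot as it stands.
- The arm moves only by the shell command python3 -m handwheel 'ROWS' [FORCE]. ROWS is JSON, a list of rows, each an object of numbers: "tx", "ty", "tz": the shift along the tool's x, y, z in m; "ax", "ay", "az": the turn, a rotation vector about the tool's x, y, z in degrees; "jaw": the gripper command: -1 is shut, 1 is fully open, values between are in proportion. A call has exactly 10 rows; each row shifts and turns the commanded pose from where the row before left it, along the tool's axes as they then stand; what a row does not reach is not made up. A row lasts 1/8 s, in which the tool goes at most 62.5 mm and 10.7 degrees, less where a joint would pass 70% of its speed; a pose out of reach is approached as far as the arm can. A call is refused whole if a number of a shift passes 0.0625 or a number of a turn 10.7, either way. A call with a gripper value outside its range is refused whole. The fingers move at their own pace and stop on an object; FORCE is the grip in N (left out, the last holds). Time passes only in rows, so rows that do not move let the fingers close, or fill a call up. It gives the time, the measured TCP pose, the force, the opening and the grip force at its end, in the units of the state.
- telemetry.get_obs(): the state, without advancing time (a new reading comes with each control period).
- optics.camera(name): name is "scene" or "top" or "wrist"; returns a dict with "color" (400x640x3 uint8, red, green, blue), "K" (3x3 intrinsics, pixels), "k1" (the pictures are not rectified: a ray, as slopes to the right and down, at radius r is drawn at 1 + k1 r^2 times it, then the intrinsics apply), "extrinsics" (4x4, takes a point from camera to world coordinates); the wrist camera has in their place "mount" (4x4, takes a point from camera to tool coordinates, whose origin is the TCP and whose axes are the flange's). Camera axes: x right, y down, z forward; pixel columns grow to the right and rows downward; lengths in m; the calibration is good to about 2 mm. A picture is of the moment at which its call begins: read the wrist's pose just before it. There is no depth.
- workorder.job_done(): hands the job in; it is judged then, once.
The state is a dict: "time": time; "q": joint angles; "qd": joint speeds; "joint_efforts": joint torques, N m; "ee_pos": TCP position; "tcp_rot": TCP orientation; "wrist_force": force on the tool from outside, world axes, zero at the start; "torque": the same for the moment, N m; "opening": finger opening in m; "grasp_force": force on a finger pad.
Only numpy, scipy, OpenCV 4.12 (cv2) and the standard library are available. Lean on these libraries where they do the work, as an engineer would, in place of code of your own. Each camera call takes 0.05 s, during which the arm holds its last target. There are 200 camera calls.

### The job

Pick up the open white tray that holds the two loose brass thumbscrews (not the like tray with the red stoppers) and carry it level, without spilling, to the yellow shaker. Set it down, without dropping it, on the middle of the black mat on the shaker's steel platform, its long sides along the mat's long sides, and let go, with both screws still inside.

Things in the scene. Friction and masses are not known exactly. Their poses are not given: they have to be found in the camera images.
- tray: Open white plastic tray on the bench, 100 long (x axis) x 56 wide (y axis) x 36 high (z up), walls and floor 3 thick, 0.1 to 0.16 kg, holding the two brass screws; origin at its centre, 18 above its underside. Grip it across its width, on the outside of the long walls. A like tray with red stoppers stands at least 150 mm from it (centres), to one side: leave that.
- screw_a: Loose brass thumbscrew in the tray, 30 g: knurled brass head 22 diameter x 12 high with a steel stud 8 diameter x 20 long, 32 in all; it starts standing on its head, stud up. Origin on its axis half-way along the 32, z axis from head to stud. It is free to slide, tip over and lie in the tray.
- screw_b: The other loose thumbscrew in the tray, the same as screw_a.
- mat_middle (a point): Middle of the top face of the level black mat, 160 (x axis) x 120 (y axis), 113 above the bench on the steel platform of the yellow shaker (fixed). z up. From here the platform spans x -105 to 235, y -100 to 240. Blue clamps 40 high stand on it, none nearer than 140; two hold flasks, tops 111 above the mat, axes at x 190, y 70 and 185.
Not all that is in view belongs to the job. Leave any turquoise look-alike of the screw_a alone. What is shaped like the tray but purple is not meant.

How it is judged (in metres and radians):
On the way:
1. the tray is lifted clear of the bench with both screws inside (height (world z) of tray above 0.06 m and x of screw_a in the frame of tray between -0.05 and 0.05 m and y of screw_a in the frame of tray between -0.028 and 0.028 m and z of screw_a in the frame of tray between -0.02 and 0.02 m and x of screw_b in the frame of tray between -0.05 and 0.05 m and y of screw_b in the frame of tray between -0.028 and 0.028 m and z of screw_b in the frame of tray between -0.02 and 0.02 m), for 0.2 s.
At the end, for the whole second after the job is handed in: The tray stands flat and still on the mat, upright, its centre within 20 mm of the mat's middle, its long sides within 12 degrees of the mat's long sides (either way round), released, and both brass screws are inside it (horizontal distance between tray and mat_middle below 0.02 m and z of tray in the frame of mat_middle between 0.013 and 0.023 m and angle between the x axis of tray and the x axis of mat_middle, either way round below 0.21 rad and angle between tray's own z axis and vertical below 0.1 rad and linear speed of tray below 0.02 m/s and x of screw_a in the frame of tray between -0.05 and 0.05 m and y of screw_a in the frame of tray between -0.028 and 0.028 m and z of screw_a in the frame of tray between -0.02 and 0.02 m and x of screw_b in the frame of tray between -0.05 and 0.05 m and y of screw_b in the frame of tray between -0.028 and 0.028 m and z of screw_b in the frame of tray between -0.02 and 0.02 m); the robot touches nothing.
It fails at once if the tray is tipped more than 25 degrees (angle between tray's own z axis and vertical above 0.436 rad).
It fails at once if the tray is dropped: let go more than 20 mm above the mat (z of tray in the frame of mat_middle above 0.038 m and contact force between the fingers and tray below 0.05 N).
It also fails if it takes over 42 s, if anything falls off the work surface, if the arm or the gripper's body presses on something with over 40 N, if the wrist force passes 120 N, or if a joint passes its speed limit or range.

## Working session

There is one attempt and no reset: what is moved stays moved. The work goes in short steps, Python scripts to look and compute and a shell command to move; the robot and the scene stay as the last step left them, time stands still between calls to the robot, and variables do not carry over. Pictures are saved under pics/ and viewed, at most 10 in all, crops included, and the job is handed in when it is done.

```bash
mkdir -p pics; python3 - <<'E'
from workcell import telemetry, optics
import cv2,numpy as np,pickle
o=telemetry.get_obs();print(o)
d={}
for n in("scene","top","wrist"):
    d[n]=optics.camera(n);print(n,{k:np.round(v,4).tolist() for k,v in d[n].items() if k!="color"})
    cv2.imwrite(f"pics/{n}0.png",d[n]["color"][:,:,::-1])
pickle.dump((o,d),open("d0.pkl","wb"))
E
```

```text
{'time': 0.0, 'q': array([-7.13335098e+01,  5.01055817e+00,  1.00345231e+01,  9.50987454e+01,
        8.23158499e-04,  8.99966048e+01]), 'qd': array([ 0.02067474, -0.07852664, -0.0313523 ,  0.03532251,  0.03486053,
        0.08043879]), 'joint_efforts': array([-3.74383353e-04, -5.20395041e+01,  4.64799678e+01,  1.65563315e-02,
        1.00593145e-04,  3.81311656e-05]), 'ee_pos': array([ 0.17596475, -0.52085557,  0.23058888]), 'tcp_rot': array([-1.79925220e+02, -8.27589122e-04,  1.86698843e+01]), 'wrist_force': array([ 0.15669178, -0.12909447, -0.13506531]), 'torque': array([-0.02610211, -0.02700745, -0.00945305]), 'grasp_force': 0.0, 'opening': 0.08517855632635456}
scene {'K': [[395.8488, 0.0, 318.7913], [0.0, 395.8488, 205.7807], [0.0, 0.0, 1.0]], 'k1': -0.0617, 'extrinsics': [[0.6999, 0.5145, -0.4954, 0.9225], [0.7141, -0.5171, 0.4718, -0.4128], [-0.0134, -0.684, -0.7294, 0.6885], [0.0, 0.0, 0.0, 1.0]]}
top {'K': [[366.5081, 0.0, 319.0684], [0.0, 366.5081, 196.185], [0.0, 0.0, 1.0]], 'k1': -0.0654, 'extrinsics': [[0.0105, -0.9918, 0.1276, 0.4248], [-0.9999, -0.0113, -0.0053, -0.0272], [0.0067, -0.1275, -0.9918, 0.8196], [0.0, 0.0, 0.0, 1.0]]}
wrist {'K': [[302.908, 0.0, 317.0985], [0.0, 302.908, 200.3618], [0.0, 0.0, 1.0]], 'k1': -0.0462, 'mount': [[-0.0012, -0.9614, -0.2753, 0.0707], [1.0, -0.001, -0.0008, -0.0006], [0.0005, -0.2753, 0.9614, -0.1417], [0.0, 0.0, 0.0, 1.0]]}
```

View pics/top0.png

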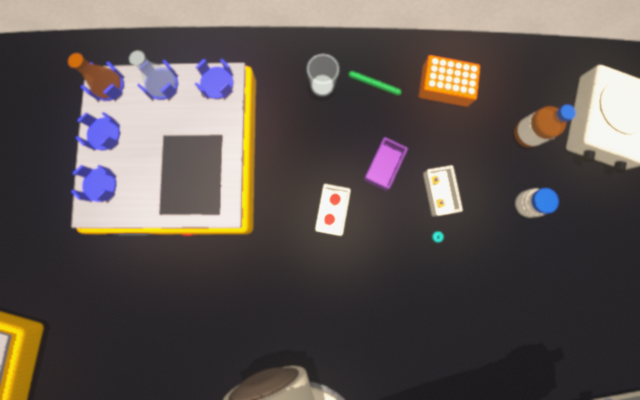

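View pics/scene0.png

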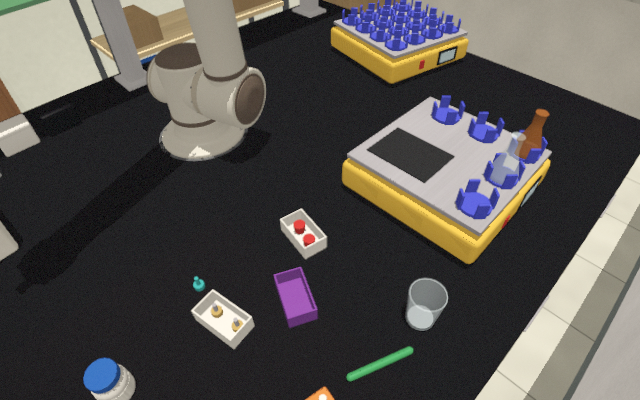

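Candidates in the top view: white tray with brass screws at (443,191), white tray with red stoppers at (333,209), purple tray at (386,163). The turquoise screw is at (438,237). I choose (443,191) and check it with a crop; the mat is around (191,175).

```bash
python3 - <<'E'
import cv2,numpy as np
t=cv2.imread("pics/top0.png")
a=cv2.resize(t[155:230,410:480],None,fx=6,fy=6,interpolation=cv2.INTER_CUBIC)
b=cv2.resize(t[125:225,150:232],None,fx=4.5,fy=4.5,interpolation=cv2.INTER_CUBIC)
c=np.zeros((450,800,3),np.uint8);c[:450,:420]=a;c[:450,425:425+369]=b
cv2.imwrite("pics/crop.png",c)
E
```

```text
(no output)
```

View pics/crop.png

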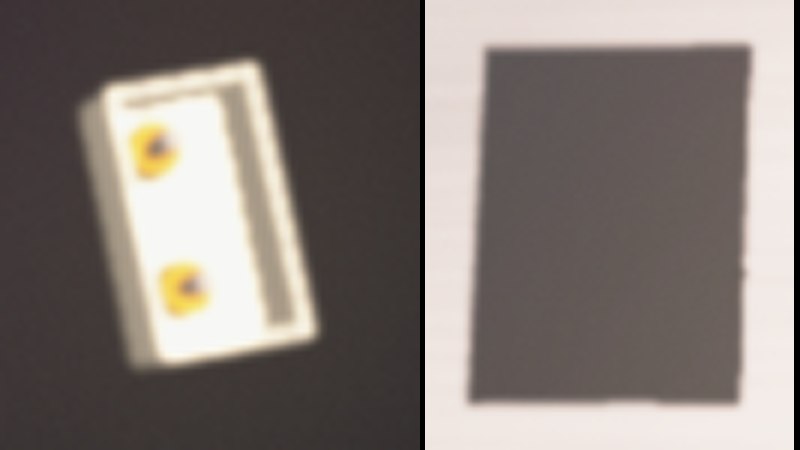

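The crop shows the white tray with two brass screws: rim corners at crop (104,88), (258,62), (318,338), (162,362). The mat corners are at crop (486,47), (751,46), (739,403), (469,403).

```bash
cat > h.py <<'E'
import numpy as np,cv2
def ground(uv,c,z,T=None):
    T=c["extrinsics"] if T is None else T
    uv=np.array(uv,float).reshape(-1,1,2)
    n=cv2.undistortPoints(uv,c["K"],np.array([c["k1"],0,0,0.]))[:,0]
    r=np.c_[n,np.ones(len(n))]@T[:3,:3].T
    return T[:3,3]+r*((z-T[2,3])/r[:,2])[:,None]
def rect(P):
    P=P[:,:2];print(np.round(P,4).tolist(),"centre",P.mean(0).round(4),"sides",[round(float(np.linalg.norm(P[i]-P[i-1])),4) for i in range(4)])
    v=(P[0]-P[3])+(P[1]-P[2]);w=(P[0]-P[1])+(P[3]-P[2]);print("yaw",np.degrees(np.arctan2(v[1],v[0])),"perp",np.degrees(np.arctan2(w[1],w[0]))-90)
def tool(o):
    from scipy.spatial.transform import Rotation as R
    T=np.eye(4);T[:3,:3]=R.from_euler("xyz",o["tcp_rot"],degrees=True).as_matrix();T[:3,3]=o["ee_pos"];return T
E
python3 - <<'E'
import pickle,numpy as np
from h import *
o,d=pickle.load(open("d0.pkl","rb"));t=d["top"]
A=(np.array([(104,88),(258,62),(318,338),(162,362)])+.5)/6-.5+[410,155]
B=(np.array([(61,47),(326,46),(314,403),(44,403)])+.5)/4.5-.5+[150,125]
rect(ground(A,t,.036));rect(ground(B,t,.113))
T=tool(o);print(T.round(3)); print((T@d["wrist"]["mount"])[:3].round(3))
E
```

```text
[[0.5878, -0.2675], [0.5984, -0.3252], [0.4968, -0.3436], [0.4876, -0.2859]] centre [ 0.5427 -0.3055] sides [0.1019, 0.0587, 0.1033, 0.0585]
yaw 10.325299823277339 perp 9.735150496091165
[[0.6359, 0.2835], [0.6369, 0.1639], [0.4783, 0.1618], [0.4767, 0.2801]] centre [0.557  0.2223] sides [0.1592, 0.1196, 0.1586, 0.1184]
yaw 1.0039990089398156 perp 0.6214570718341719
[[ 0.947  0.32  -0.     0.176]
 [ 0.32  -0.947  0.001 -0.521]
 [ 0.    -0.001 -1.     0.231]
 [ 0.     0.     0.     1.   ]]
[[ 0.319 -0.911 -0.261  0.243]
 [-0.948 -0.307 -0.086 -0.498]
 [-0.002  0.275 -0.961  0.372]]
```

```bash
python3 -m handwheel '[{"az":8.6,"jaw":1},{"tx":0.05,"ty":-0.0185},{"tx":0.05,"ty":-0.0185},{"tx":0.05,"ty":-0.0185,"tz":0.01},{"tx":0.05,"ty":-0.0185,"tz":0.01},{"tx":0.05,"ty":-0.0185,"tz":0.01},{"tx":0.05,"ty":-0.0185,"tz":0.02},{"tx":0.05,"ty":-0.0185,"tz":0.02},{"tx":0.049,"ty":-0.0185,"tz":0.01},{}]' 40
python3 - <<'E'
from workcell import telemetry, optics
import cv2,pickle
o=telemetry.get_obs();w=optics.camera("wrist");print(o["ee_pos"],o["tcp_rot"],o["qd"])
cv2.imwrite("pics/w1.png",w["color"][:,:,::-1]);pickle.dump((o,w),open("d1.pkl","wb"))
E
```

```text
[ 0.17597344 -0.52090577  0.23076305] [-1.79942488e+02 -1.41807027e-04  1.86647577e+01] [-0.00913333 -0.06354847  0.05605014  0.01208983  0.09043529  0.06900765]$[0]: bad value
```

View pics/w1.png

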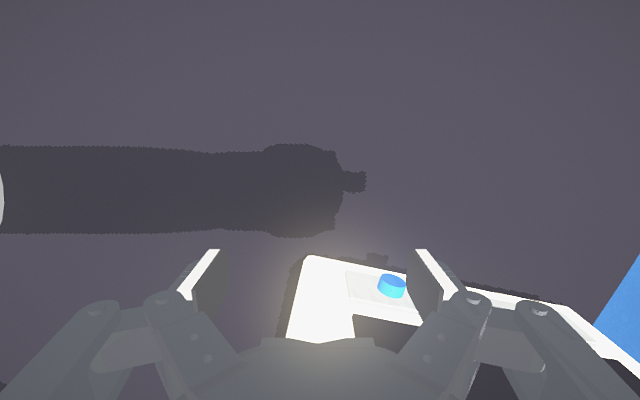

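The wrist view shows the start position still: the call was refused. I will give every key in each row.

```bash
python3 -m handwheel '[{"tx":0,"ty":0,"tz":0,"ax":0,"ay":0,"az":8.6,"jaw":1},{"tx":0.05,"ty":-0.0185,"tz":0,"ax":0,"ay":0,"az":0,"jaw":1},{"tx":0.05,"ty":-0.0185,"tz":0,"ax":0,"ay":0,"az":0,"jaw":1},{"tx":0.05,"ty":-0.0185,"tz":0.01,"ax":0,"ay":0,"az":0,"jaw":1},{"tx":0.05,"ty":-0.0185,"tz":0.01,"ax":0,"ay":0,"az":0,"jaw":1},{"tx":0.05,"ty":-0.0185,"tz":0.01,"ax":0,"ay":0,"az":0,"jaw":1},{"tx":0.05,"ty":-0.0185,"tz":0.02,"ax":0,"ay":0,"az":0,"jaw":1},{"tx":0.05,"ty":-0.0185,"tz":0.02,"ax":0,"ay":0,"az":0,"jaw":1},{"tx":0.049,"ty":-0.0185,"tz":0.01,"ax":0,"ay":0,"az":0,"jaw":1},{"tx":0,"ty":0,"tz":0,"ax":0,"ay":0,"az":0,"jaw":1}]' 40
python3 - <<'E'
from workcell import telemetry, optics
import cv2,pickle
o=telemetry.get_obs();w=optics.camera("wrist");print(o["ee_pos"],o["tcp_rot"],o["qd"])
cv2.imwrite("pics/w2.png",w["color"][:,:,::-1]);pickle.dump((o,w),open("d1.pkl","wb"))
E
```

```text
time: 1.45
ee_pos: [0.5449, -0.3031, 0.1491]
tcp_rot: [-179.9, 0.1, 10.3]
wrist_force: [-0.4, -0.2, 0.5]
opening: 0.0856
grasp_force: 0.0
[ 0.54490034 -0.30312043  0.14911632] [-1.79880451e+02  1.04759894e-01  1.02887794e+01] [-3.14155215 -2.35529179 -0.6641424   1.14048378 -0.92507838 -2.02697155]
```

View pics/w2.png

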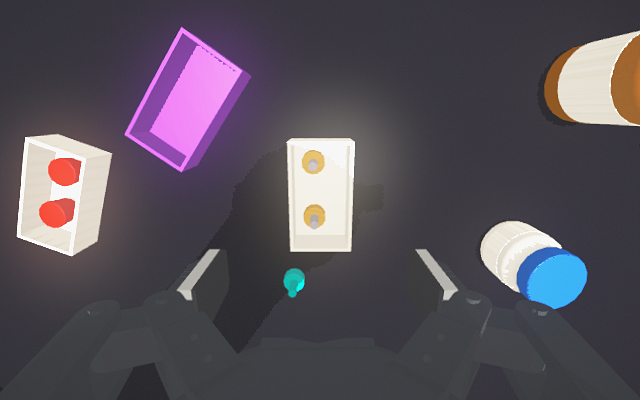

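Wrist view: tray with two screws at rim corners about (287,139), (355,139), (352,251), (290,251); turquoise screw at (294,282) lies outside the finger path.

```bash
python3 - <<'E'
import pickle
from h import *
o,w=pickle.load(open("d1.pkl","rb"))
T=tool(o)@w["mount"]
rect(ground([(287,139),(355,139),(352,251),(290,251)],w,.036,T))
print(ground([(294,275)],w,.0,T), ground([(293,295),(185,295),(450,295)],w,.13,T))
E
```

```text
[[0.5898, -0.2685], [0.5998, -0.324], [0.5001, -0.3427], [0.4899, -0.2865]] centre [ 0.5449 -0.3054] sides [0.1015, 0.0563, 0.1014, 0.0571]
yaw 10.424412539696522 perp 10.26209870181934
[[ 0.44500637 -0.29456741  0.        ]] [[ 0.50712006 -0.29408526  0.13      ]
 [ 0.49458016 -0.22850046  0.13      ]
 [ 0.52380857 -0.38910176  0.13      ]]
```

```bash
python3 -m handwheel '[{"tx":0.001,"ty":0,"tz":0.03,"ax":0,"ay":0,"az":0,"jaw":1},{"tx":0,"ty":0,"tz":0.03,"ax":0,"ay":0,"az":0,"jaw":1},{"tx":0,"ty":0,"tz":0.03,"ax":0,"ay":0,"az":0,"jaw":1},{"tx":0,"ty":0,"tz":0.025,"ax":0,"ay":0,"az":0,"jaw":1},{"tx":0,"ty":0,"tz":0.015,"ax":0,"ay":0,"az":0,"jaw":1},{"tx":0,"ty":0,"tz":0.008,"ax":0,"ay":0,"az":0,"jaw":1},{"tx":0,"ty":0,"tz":0.004,"ax":0,"ay":0,"az":0,"jaw":1},{"tx":0,"ty":0,"tz":0,"ax":0,"ay":0,"az":0,"jaw":1},{"tx":0,"ty":0,"tz":0,"ax":0,"ay":0,"az":0,"jaw":0.7},{"tx":0,"ty":0,"tz":0,"ax":0,"ay":0,"az":0,"jaw":0.5}]' 40
```

```text
time: 2.75
ee_pos: [0.5443, -0.3055, 0.0098]
tcp_rot: [180.0, -0.0, 10.1]
wrist_force: [-0.1, 0.4, 0.3]
opening: 0.0639
grasp_force: 0.0
```

```bash
python3 -m handwheel '[{"tx":0,"ty":0,"tz":0,"ax":0,"ay":0,"az":0,"jaw":0.4},{"tx":0,"ty":0,"tz":0,"ax":0,"ay":0,"az":0,"jaw":0.35},{"tx":0,"ty":0,"tz":0,"ax":0,"ay":0,"az":0,"jaw":0.3},{"tx":0,"ty":0,"tz":0,"ax":0,"ay":0,"az":0,"jaw":0.2},{"tx":0,"ty":0,"tz":0,"ax":0,"ay":0,"az":0,"jaw":0},{"tx":0,"ty":0,"tz":0,"ax":0,"ay":0,"az":0,"jaw":-0.5},{"tx":0,"ty":0,"tz":0,"ax":0,"ay":0,"az":0,"jaw":-1},{"tx":0,"ty":0,"tz":0,"ax":0,"ay":0,"az":0,"jaw":-1},{"tx":0,"ty":0,"tz":0,"ax":0,"ay":0,"az":0,"jaw":-1},{"tx":0,"ty":0,"tz":0,"ax":0,"ay":0,"az":0,"jaw":-1}]' 40
```

```text
time: 4.0
ee_pos: [0.5442, -0.3055, 0.0096]
tcp_rot: [180.0, -0.0, 10.1]
wrist_force: [-0.7, 0.4, 5.6]
opening: 0.0551
grasp_force: 43.6
```

```bash
python3 -m handwheel '[{"tx":0,"ty":0,"tz":-0.006,"ax":0,"ay":0,"az":0,"jaw":-1},{"tx":0,"ty":0,"tz":-0.014,"ax":0,"ay":0,"az":0,"jaw":-1},{"tx":0,"ty":0,"tz":-0.022,"ax":0,"ay":0,"az":0,"jaw":-1},{"tx":0,"ty":0,"tz":-0.026,"ax":0,"ay":0,"az":0,"jaw":-1},{"tx":0,"ty":0,"tz":-0.026,"ax":0,"ay":0,"az":0,"jaw":-1},{"tx":0,"ty":0,"tz":-0.026,"ax":0,"ay":0,"az":0,"jaw":-1},{"tx":0,"ty":0,"tz":-0.022,"ax":0,"ay":0,"az":0,"jaw":-1},{"tx":0,"ty":0,"tz":-0.018,"ax":0,"ay":0,"az":0,"jaw":-1},{"tx":0,"ty":0,"tz":-0.012,"ax":0,"ay":0,"az":0,"jaw":-1},{"tx":0,"ty":0,"tz":-0.008,"ax":0,"ay":0,"az":0,"jaw":-1}]' 40
python3 - <<'E'
from workcell import telemetry, optics
import cv2,pickle
o=telemetry.get_obs();w=optics.camera("wrist")
cv2.imwrite("pics/w3.png",w["color"][:,:,::-1]);pickle.dump((o,w),open("d2.pkl","wb"))
E
```

```text
time: 5.25
ee_pos: [0.544, -0.3054, 0.1897]
tcp_rot: [-180.0, 0.0, 10.1]
wrist_force: [0.3, -0.8, -1.7]
opening: 0.0553
grasp_force: 42.9
```

View pics/w3.png

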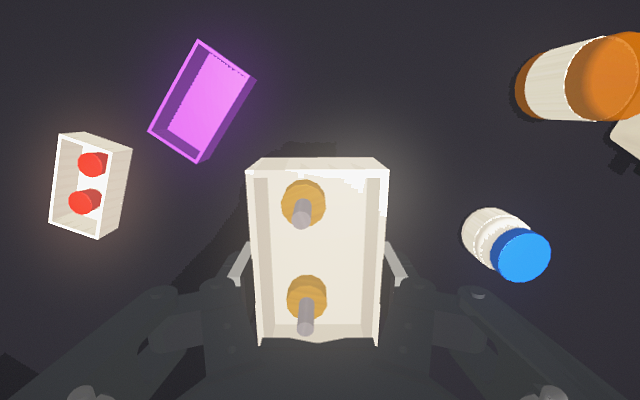

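Wrist view: tray is held level at (318,250) with both screws standing inside, at (303,203) and (306,300).

```bash
python3 -m handwheel '[{"tx":0.001,"ty":-0.004,"tz":0,"ax":0,"ay":0,"az":0,"jaw":-1},{"tx":0.002,"ty":-0.01,"tz":0,"ax":0,"ay":0,"az":0,"jaw":-1},{"tx":0.003,"ty":-0.016,"tz":0,"ax":0,"ay":0,"az":0,"jaw":-1},{"tx":0.0045,"ty":-0.022,"tz":0,"ax":0,"ay":0,"az":0,"jaw":-1},{"tx":0.0055,"ty":-0.027,"tz":0,"ax":0,"ay":0,"az":0,"jaw":-1},{"tx":0.006,"ty":-0.03,"tz":0,"ax":0,"ay":0,"az":0,"jaw":-1},{"tx":0.0065,"ty":-0.032,"tz":0,"ax":0,"ay":0,"az":0,"jaw":-1},{"tx":0.0065,"ty":-0.032,"tz":0,"ax":0,"ay":0,"az":0,"jaw":-1},{"tx":0.0065,"ty":-0.032,"tz":0,"ax":0,"ay":0,"az":0,"jaw":-1},{"tx":0.0065,"ty":-0.032,"tz":0,"ax":0,"ay":0,"az":0,"jaw":-1}]' 40
python3 -m handwheel '[{"tx":0.0065,"ty":-0.032,"tz":0,"ax":0,"ay":0,"az":0,"jaw":-1},{"tx":0.0065,"ty":-0.032,"tz":0,"ax":0,"ay":0,"az":0,"jaw":-1},{"tx":0.0065,"ty":-0.032,"tz":0,"ax":0,"ay":0,"az":0,"jaw":-1},{"tx":0.0065,"ty":-0.032,"tz":0,"ax":0,"ay":0,"az":0,"jaw":-1},{"tx":0.006,"ty":-0.03,"tz":0,"ax":0,"ay":0,"az":0,"jaw":-1},{"tx":0.0055,"ty":-0.028,"tz":0,"ax":0,"ay":0,"az":0,"jaw":-1},{"tx":0.005,"ty":-0.024,"tz":0,"ax":0,"ay":0,"az":0,"jaw":-1},{"tx":0.0035,"ty":-0.018,"tz":0,"ax":0,"ay":0,"az":0,"jaw":-1},{"tx":0.0025,"ty":-0.012,"tz":0,"ax":0,"ay":0,"az":0,"jaw":-1},{"tx":0.0015,"ty":-0.008,"tz":0,"ax":0,"ay":0,"az":0,"jaw":-1}]' 40
```

```text
time: 6.55
ee_pos: [0.5493, -0.0613, 0.1894]
tcp_rot: [-180.0, -0.0, 10.1]
wrist_force: [0.8, -0.8, -1.1]
opening: 0.0554
grasp_force: 42.9
time: 7.8
ee_pos: [0.5625, 0.1483, 0.1904]
tcp_rot: [-178.2, 0.0, 13.9]
wrist_force: [0.1, -0.8, -2.2]
opening: 0.0552
grasp_force: 42.9
```

```bash
python3 - <<'E'
from workcell import telemetry
o=telemetry.get_obs();print(o["q"].round(2),o["qd"].round(2),o["tcp_rot"],o["ee_pos"],o["time"])
E
```

```text
[ 13.88   8.7    9.61  90.92   1.81 179.95] [2.58 1.6  2.03 0.53 1.13 0.07] [-1.78192932e+02  1.69161494e-02  1.39314683e+01] [0.56245521 0.14827816 0.19036292] 7.8
```

Joint 6 hit its +180 limit, so I'll go the other way round (yaw about 181, which is allowed), levelling the 1.8° roll as it turns.

```bash
python3 -m handwheel '[{"tx":0,"ty":0,"tz":0,"ax":-0.9,"ay":0,"az":-3,"jaw":-1},{"tx":0,"ty":0,"tz":0,"ax":-0.9,"ay":0,"az":-6,"jaw":-1},{"tx":0,"ty":0,"tz":0,"ax":0,"ay":0,"az":-8,"jaw":-1},{"tx":0,"ty":0,"tz":0,"ax":0,"ay":0,"az":-9,"jaw":-1},{"tx":0,"ty":0,"tz":0,"ax":0,"ay":0,"az":-9,"jaw":-1},{"tx":0,"ty":0,"tz":0,"ax":0,"ay":0,"az":-9,"jaw":-1},{"tx":0,"ty":0,"tz":0,"ax":0,"ay":0,"az":-9,"jaw":-1},{"tx":0,"ty":0,"tz":0,"ax":0,"ay":0,"az":-9,"jaw":-1},{"tx":0,"ty":0,"tz":0,"ax":0,"ay":0,"az":-9,"jaw":-1},{"tx":0,"ty":0,"tz":0,"ax":0,"ay":0,"az":-9,"jaw":-1}]' 40
```

```text
time: 9.05
ee_pos: [0.5624, 0.148, 0.1904]
tcp_rot: [179.9, -0.0, 94.2]
wrist_force: [-0.1, 0.5, -2.6]
opening: 0.0551
grasp_force: 42.9
```

```bash
python3 -m handwheel '[{"tx":0,"ty":0,"tz":0,"ax":0,"ay":0,"az":-9,"jaw":-1},{"tx":0,"ty":0,"tz":0,"ax":0,"ay":0,"az":-9,"jaw":-1},{"tx":0,"ty":0,"tz":0,"ax":0,"ay":0,"az":-9,"jaw":-1},{"tx":0,"ty":0,"tz":0,"ax":0,"ay":0,"az":-9,"jaw":-1},{"tx":0,"ty":0,"tz":0,"ax":0,"ay":0,"az":-9,"jaw":-1},{"tx":0,"ty":0,"tz":0,"ax":0,"ay":0,"az":-9,"jaw":-1},{"tx":0,"ty":0,"tz":0,"ax":0,"ay":0,"az":-9,"jaw":-1},{"tx":0,"ty":0,"tz":0,"ax":0,"ay":0,"az":-8,"jaw":-1},{"tx":0,"ty":0,"tz":0,"ax":0,"ay":0,"az":-6,"jaw":-1},{"tx":0,"ty":0,"tz":0,"ax":0,"ay":0,"az":-3,"jaw":-1}]' 40
```

```text
time: 10.3
ee_pos: [0.5624, 0.148, 0.1904]
tcp_rot: [180.0, 0.1, 174.1]
wrist_force: [-0.1, 0.6, -2.2]
opening: 0.0554
grasp_force: 42.9
```

```bash
python3 -m handwheel '[{"tx":0,"ty":0,"tz":0,"ax":0,"ay":0,"az":-2.2,"jaw":-1},{"tx":0,"ty":0,"tz":0,"ax":0,"ay":0,"az":-2.5,"jaw":-1},{"tx":0,"ty":0,"tz":0,"ax":0,"ay":0,"az":-2,"jaw":-1},{"tx":0.001,"ty":0.008,"tz":0,"ax":0,"ay":0,"az":0,"jaw":-1},{"tx":0.001,"ty":0.014,"tz":0,"ax":0,"ay":0,"az":0,"jaw":-1},{"tx":0.001,"ty":0.018,"tz":0,"ax":0,"ay":0,"az":0,"jaw":-1},{"tx":0.001,"ty":0.017,"tz":0,"ax":0,"ay":0,"az":0,"jaw":-1},{"tx":0,"ty":0.011,"tz":0,"ax":0,"ay":0,"az":0,"jaw":-1},{"tx":0,"ty":0.006,"tz":0,"ax":0,"ay":0,"az":0,"jaw":-1},{"tx":0,"ty":0,"tz":0,"ax":0,"ay":0,"az":0,"jaw":-1}]' 40
python3 - <<'E'
from workcell import telemetry, optics
import cv2,pickle,numpy as np
o=telemetry.get_obs();w=optics.camera("wrist");t=optics.camera("top")
c=cv2.resize(t["color"][110:240,130:260],None,fx=3,fy=3,interpolation=cv2.INTER_CUBIC)
m=np.zeros((400,800,3),np.uint8);m[:390,410:800]=c;m[:,:410]=w["color"][:,115:525]
cv2.imwrite("pics/w4.png",m[:,:,::-1]);pickle.dump((o,w),open("d3.pkl","wb"))
E
```

```text
time: 11.55
ee_pos: [0.5575, 0.2226, 0.1903]
tcp_rot: [180.0, 0.1, -179.3]
wrist_force: [0.6, 0.3, -2.3]
opening: 0.0553
grasp_force: 42.9
```

View pics/w4.png

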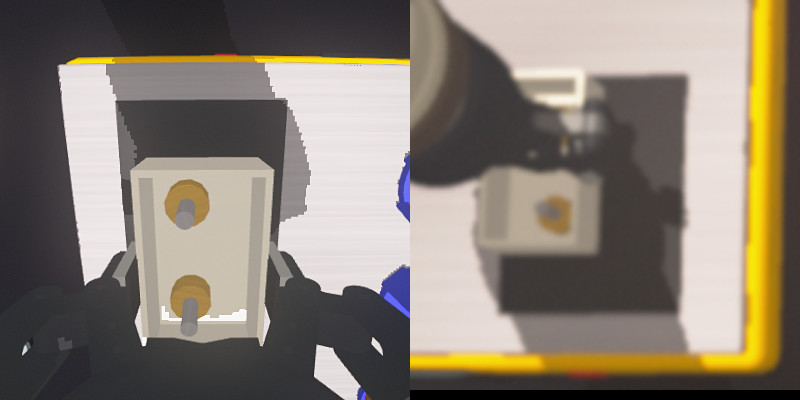

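Wrist view: tray over the mat, parallel to it, both screws inside; the top view (right) agrees.

```bash
python3 -m handwheel '[{"tx":0,"ty":0,"tz":0.008,"ax":0,"ay":0,"az":0,"jaw":-1},{"tx":0,"ty":0,"tz":0.014,"ax":0,"ay":0,"az":0,"jaw":-1},{"tx":0,"ty":0,"tz":0.014,"ax":0,"ay":0,"az":0,"jaw":-1},{"tx":0,"ty":0,"tz":0.012,"ax":0,"ay":0,"az":0,"jaw":-1},{"tx":0,"ty":0,"tz":0.009,"ax":0,"ay":0,"az":0,"jaw":-1},{"tx":0,"ty":0,"tz":0.005,"ax":0,"ay":0,"az":0,"jaw":-1},{"tx":0,"ty":0,"tz":0.003,"ax":0,"ay":0,"az":0,"jaw":-1},{"tx":0,"ty":0,"tz":0.0015,"ax":0,"ay":0,"az":0,"jaw":-1},{"tx":0,"ty":0,"tz":0.0005,"ax":0,"ay":0,"az":0,"jaw":-1},{"tx":0,"ty":0,"tz":0,"ax":0,"ay":0,"az":0,"jaw":-1}]' 40
```

```text
time: 12.9
ee_pos: [0.5577, 0.2223, 0.1236]
tcp_rot: [180.0, 0.1, -179.4]
wrist_force: [-0.1, 0.7, -2.3]
opening: 0.0553
grasp_force: 42.9
```

```bash
python3 -m handwheel '[{"tx":0,"ty":0,"tz":0.0005,"ax":0,"ay":0,"az":0,"jaw":-1},{"tx":0,"ty":0,"tz":0.0005,"ax":0,"ay":0,"az":0,"jaw":-1},{"tx":0,"ty":0,"tz":0.0003,"ax":0,"ay":0,"az":0,"jaw":-1},{"tx":0,"ty":0,"tz":0,"ax":0,"ay":0,"az":0,"jaw":-1},{"tx":0,"ty":0,"tz":0,"ax":0,"ay":0,"az":0,"jaw":-1},{"tx":0,"ty":0,"tz":0,"ax":0,"ay":0,"az":0,"jaw":-1},{"tx":0,"ty":0,"tz":0,"ax":0,"ay":0,"az":0,"jaw":-1},{"tx":0,"ty":0,"tz":0,"ax":0,"ay":0,"az":0,"jaw":-1},{"tx":0,"ty":0,"tz":0,"ax":0,"ay":0,"az":0,"jaw":-1},{"tx":0,"ty":0,"tz":0,"ax":0,"ay":0,"az":0,"jaw":-1}]' 40
```

```text
time: 14.15
ee_pos: [0.5577, 0.2223, 0.1226]
tcp_rot: [180.0, 0.1, -179.4]
wrist_force: [-1.1, -0.8, 5.6]
opening: 0.0555
grasp_force: 43.8
```

Contact (z force rose from −2.3 to +5.6 N). Open gradually.

```bash
python3 -m handwheel '[{"tx":0,"ty":0,"tz":0,"ax":0,"ay":0,"az":0,"jaw":0.2},{"tx":0,"ty":0,"tz":0,"ax":0,"ay":0,"az":0,"jaw":0.3},{"tx":0,"ty":0,"tz":0,"ax":0,"ay":0,"az":0,"jaw":0.35},{"tx":0,"ty":0,"tz":0,"ax":0,"ay":0,"az":0,"jaw":0.4},{"tx":0,"ty":0,"tz":0,"ax":0,"ay":0,"az":0,"jaw":0.5},{"tx":0,"ty":0,"tz":0,"ax":0,"ay":0,"az":0,"jaw":0.6},{"tx":0,"ty":0,"tz":0,"ax":0,"ay":0,"az":0,"jaw":0.8},{"tx":0,"ty":0,"tz":0,"ax":0,"ay":0,"az":0,"jaw":1},{"tx":0,"ty":0,"tz":0,"ax":0,"ay":0,"az":0,"jaw":1},{"tx":0,"ty":0,"tz":0,"ax":0,"ay":0,"az":0,"jaw":1}]' 40
python3 -m handwheel '[{"tx":0,"ty":0,"tz":-0.005,"ax":0,"ay":0,"az":0,"jaw":1},{"tx":0,"ty":0,"tz":-0.01,"ax":0,"ay":0,"az":0,"jaw":1},{"tx":0,"ty":0,"tz":-0.015,"ax":0,"ay":0,"az":0,"jaw":1},{"tx":0,"ty":0,"tz":-0.02,"ax":0,"ay":0,"az":0,"jaw":1},{"tx":0,"ty":0,"tz":-0.02,"ax":0,"ay":0,"az":0,"jaw":1},{"tx":0,"ty":0,"tz":-0.02,"ax":0,"ay":0,"az":0,"jaw":1},{"tx":0,"ty":0,"tz":-0.02,"ax":0,"ay":0,"az":0,"jaw":1},{"tx":0,"ty":0,"tz":-0.01,"ax":0,"ay":0,"az":0,"jaw":1},{"tx":0,"ty":0,"tz":0,"ax":0,"ay":0,"az":0,"jaw":1},{"tx":0,"ty":0,"tz":0,"ax":0,"ay":0,"az":0,"jaw":1}]' 40
python3 - <<'E'
from workcell import telemetry, optics
import cv2,pickle
o=telemetry.get_obs();w=optics.camera("wrist")
cv2.imwrite("pics/w5.png",w["color"][:,:,::-1]);pickle.dump((o,w),open("d4.pkl","wb"))
E
```

```text
time: 15.4
ee_pos: [0.5576, 0.2223, 0.1221]
tcp_rot: [180.0, 0.1, -179.3]
wrist_force: [0.0, -0.8, -0.4]
opening: 0.0854
grasp_force: 0.0
time: 16.65
ee_pos: [0.5573, 0.2222, 0.2414]
tcp_rot: [180.0, 0.1, -179.4]
wrist_force: [-0.8, 0.7, -0.7]
opening: 0.0854
grasp_force: 0.0
```

View pics/w5.png

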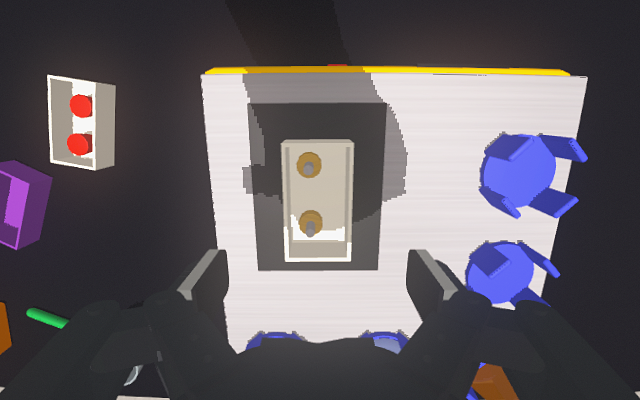

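Wrist view: tray rim at (281,140)–(354,261), mat corners at (249,103), (387,103), (379,270), (259,270), both screws inside. Quick check of the offset.

```bash
python3 - <<'E'
import pickle
from h import *
o,w=pickle.load(open("d4.pkl","rb"));T=tool(o)@w["mount"]
rect(ground([(281,140),(354,140),(351,261),(285,261)],w,.149,T))
rect(ground([(249,103),(387,103),(379,270),(259,270)],w,.113,T))
E
```

```text
[[0.5076, 0.195], [0.507, 0.2506], [0.6088, 0.2525], [0.6093, 0.1961]] centre [0.5582 0.2236] sides [0.1018, 0.0556, 0.1018, 0.0564]
yaw -179.1585123137289 perp -179.43183379260597
[[0.4795, 0.164], [0.4783, 0.282], [0.6371, 0.2856], [0.6383, 0.1659]] centre [0.5583 0.2244] sides [0.1588, 0.118, 0.1589, 0.1197]
yaw -179.01271179633872 perp -179.43131609151607
```

Offset is about 1 mm and alignment within 1°.

```bash
python3 -c "
from workcell import workorder
print(workorder.job_done())"
```

```text
the job is handed in; nothing more can be done
None
```

The tray with the two brass screws is on the mat, measured about 1 mm off the mat's middle and within 1° of its long sides, released with both screws inside, and the job is handed in at about 17 s; no verdict came back.

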